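# Retaining bar in, cover plate held over its screw holes

## Robot

A 7-joint arm with a two-finger parallel gripper is mounted at the origin on a cart in front of the work surface, level with it; the furniture and walls round the work are solid. World frame = base frame: x ahead of the robot, y to its left, z up, the work surface at z = 0. Lengths are in mm, angles in rad, forces in N, time in s.
With the tool pointing down it reaches from about 350 to 900 mm from the base axis. Payload 19.9 kg.
Tool frame: the origin (TCP) lies between the finger pads; the fingertips stand 25 mm ahead of it and the grasp point (between the pads) lies 6 mm ahead of it (r.tip_extent is the distance from the TCP to the fingertips, in mm); z points along the fingers, y is the line along which they close (so a half turn about z gives the same grasp; the last joint's range is limited). The gripper opens to 94 mm and grips with 3 to 60 N. Pads are 16 mm wide; open, the fingers measure 119 mm over their backs; the gripper's body (75 mm by 177 mm) begins 78 mm behind the grasp point.
Start: joints at [1.117, 0.417, -0.01, 1.614, 0.005, 1.111, -0.053], TCP at [250.155, -572.733, 230.425] pointing down, gripper open.
Joint ranges: [-2.81, 2.81], [-0.39, 2.02], [-1.27, 1.25], [0.06, 2.57], [-1.19, 4.33], [0.19, 2], [-2.82, 2.82]. Speed limits (rad/s): [1.89, 1.89, 2.39, 2.39, 3.01, 3.01, 3.01].

## Interface

Orientations are given as a rotation vector (axis times angle).
In Python, from workcell import r gives the robot as it stands.
- The arm moves only by the tool carry_out, never from a script. Its argument "motion" is a list of rows, each a list of 4 numbers: the shift along the tool's x, y, z in units of 40 mm (1.0 is 40 mm), then the turn about the tool's z in units of 10 degrees (1.0 is 10 degrees). In form: [[tx, ty, tz, roll], ...]. A call has 1 to 20 rows; each row shifts and turns the commanded pose from where the row before left it, along the tool's axes as they then stand; what a row does not reach is not made up. A row lasts 1/8 s, in which the tool goes at most 62.5 mm and 10.7 degrees, less where a joint would pass 70% of its speed; a pose out of reach is approached as far as the arm can. A call is refused whole if a number of a shift passes 1 or a number of a turn 1, either way. A call with a gripper value outside its range is refused whole. "fingers" is the opening, from 0 (shut) to 1 (fully open), set as the call begins (left out, the last holds). The fingers move at their own pace and stop on an object; "grip_force" is the grip in N (left out, the last holds). Time passes only in rows, so rows that do not move let the fingers close. It gives the time, the measured TCP pose, the force, the opening and the grip force at its end, in the units of the state.
- r.get_obs(): the state, without advancing time (a new reading comes with each control period).
- r.grab_frame(name): name is "scene" or "top" or "wrist"; returns a dict with "frame" (420x560x3 uint8, blue, green, red), "fx", "fy", "cx", "cy" (pixels), "k1" (the pictures are not rectified: a ray, as slopes to the right and down, at radius r is drawn at 1 + k1 r^2 times it, then the intrinsics apply), "R" (3x3) and "t" (3): a world point X has camera coordinates R X + t. Camera axes: x right, y down, z forward; pixel columns grow to the right and rows downward; lengths in mm; the calibration is good to about 2 mm. A picture is of the moment at which its call begins. There is no depth.
- r.hand_in(): hands the job in; it is judged then, once.
The state is a dict: "time_s": time; "qpos": joint angles; "qvel": joint speeds; "joint_efforts": joint torques, N m; "tool_pos": TCP position; "orientation": TCP orientation; "wrist_force": force on the tool from outside, world axes, zero at the start; "ft_torque": the same for the moment, N m; "gripper_width": finger opening in mm; "grip_force": force on a finger pad.
Only numpy, scipy, OpenCV 4.12 (cv2) and the standard library are available. Lean on these libraries where they do the work, as an engineer would, in place of code of your own. Each camera call takes 0.05 s, during which the arm holds its last target. There are 200 camera calls.

## Task

Lay the brass retaining bar across the two saddles inside the open aluminium detector housing and let go of it. Then take the blue cover plate by its handle and hold it level about a centimetre above the housing, its four holes lined up over the four threaded holes (either way round), so that a colleague can start the screws; finish while still holding it there. The plate must not touch the housing or the bar, and the other things on the table stay where they are.

Things in the scene. Friction and masses are not known exactly. Their poses are not given: they have to be found in the camera images.
- housing: open-topped aluminium detector housing fixed to the table, 120 x 96 x 40 mm (x, y, z up), walls 6 mm; origin at the centre of its underside. Inside a black lens cell with green glass, top at 16 mm. Threaded 6 mm holes in corner bosses at x = +-49, y = +-37 mm, flush with the rim at 40 mm. A round steel connector stands out 16 mm from the +x end wall.
- housing_seat (a point): middle between the two saddles, 20 mm above the housing's origin, where the centre of the bar's underside belongs; the bar lies along the housing's x. The flat seats lie at this height, at 39 to 54 mm on either side along x, each between guide lugs 20 mm apart in y that rise 14 mm above the seat; end walls 108 mm apart.
- housing_hole_a (a point): centre of the mouth of the housing's threaded hole at x = +49, y = +37 mm, rim height
- housing_hole_b (a point): centre of the mouth of the housing's threaded hole at x = -49, y = -37 mm, rim height (across the diagonal from a)
- retaining_bar: straight brass bar, 96 x 12 x 16 mm (x along it, y, z up), about 0.12 kg, lying on the table; origin at the centre of its underside; the two ends are alike. Grasp it across its 12 mm width at the middle. Tall equipment stands on the right beyond it (x > 0.68, y < 0.1 m): come from the near side.
- cover: blue plate 120 x 96 x 4 mm (x, y, z up), about 0.2 kg, lying flat, black pull handle on top; origin at the centre of its underside. 10 mm holes at x = +-49, y = +-37 mm; alike after half a turn. Handle grip bar centred over the origin: 54 mm along x, 10 mm thick in y, 20 to 38 mm above the origin, on posts at x = +-22.5 mm, open below. Grasp across the 10 mm.
- cover_hole_a (a point): centre of the cover's hole at x = +49, y = +37 mm, on the underside
- cover_hole_b (a point): centre of the cover's hole at x = -49, y = -37 mm, on the underside (across the diagonal from a)
- objective: bystander: white microscope objective with a yellow ring, 28 mm in diameter, 44 mm tall, standing; origin at the centre of its underside
- tape: bystander: yellow roll of tape lying flat, 82 mm in diameter, 19 mm tall; origin at the centre of its underside
- canister: bystander: white lens canister, 41 mm in diameter, 50 mm tall, standing; origin at the centre of its underside
- tweezers: bystander: black tweezers lying on the table, 13 x 140 x 9 mm (y along them); origin at the centre of the underside

How it is judged:
By the outcome, as a careful person would: the job done as asked, in the order asked, and still so for the second after the job is handed in, while the arm keeps its last pose, push and grip.
It also fails if it takes over 61 s, if anything falls off the work surface, if the arm or the gripper's body presses on something with over 40 N, if the wrist force passes 120 N, or if a joint passes its speed limit or range.

## Working session

There is one attempt and no reset: what is moved stays moved. The work goes in short steps, Python scripts to look and compute and a tool call to move; the robot and the scene stay as the last step left them, time stands still between calls to the robot, and variables do not carry over. Pictures are saved under pics/ and viewed, at most 11 in all, crops included, and the job is handed in when it is done.

Besides the shell and the picture viewer there is one more tool, called after "Emit:" as a command line: name --pt "numbers of a row" for each row, then --argument value for the rest. carry_out: Moves the arm, as the interface text tells. Its arguments: {"type":"object","properties":{"motion":{"type":"array"},"fingers":{"type":"number"},"grip_force":{"type":"number"}},"required":["motion"]}

```bash
mkdir -p pics; ls
cat > h.py <<'E'
import numpy as np, cv2
from scipy.spatial.transform import Rotation as Ro
from workcell import r
def K(f): return np.array([[f['fx'],0,f['cx']],[0,f['fy'],f['cy']],[0,0,1.]])
def D(f): return np.array([f['k1'],0,0,0,0.])
def ray(f,uv):
    p=cv2.undistortPoints(np.array(uv,float).reshape(-1,1,2),K(f),D(f)).reshape(-1,2)
    R=np.array(f['R']);t=np.array(f['t'])
    return -R.T@t,np.c_[p,np.ones(len(p))]@R
def plane(f,uv,z):
    c,d=ray(f,uv); return c+d*((z-c[2])/d[:,2])[:,None]
def tri(f1,uv1,f2,uv2):
    A=[];B=[]
    c1,d1=ray(f1,uv1);c2,d2=ray(f2,uv2);out=[]
    for a,b in zip(d1,d2):
        s=np.linalg.lstsq(np.c_[a,-b],c2-c1,rcond=None)[0]
        p,q=c1+a*s[0],c2+b*s[1]; out.append(np.r_[(p+q)/2,np.linalg.norm(p-q)])
    return np.array(out)
def proj(f,X):
    return cv2.projectPoints(np.array(X,float).reshape(-1,1,3),cv2.Rodrigues(np.array(f['R'],float))[0],np.array(f['t'],float),K(f),D(f))[0].reshape(-1,2)
E
python3 - <<'E'
from h import *
import pickle
for n in ['scene','top','wrist']:
    f=r.grab_frame(n); cv2.imwrite(f'pics/{n}0.png',f['frame']); pickle.dump(f,open(f'{n}0.pkl','wb'))
    print(n,f['fx'],f['k1'],(-np.array(f['R']).T@np.array(f['t'])).round(),np.array(f['R']).round(2).tolist())
o=r.get_obs();print(o['time_s'],o['tool_pos'],o['orientation'],o['gripper_width'],Ro.from_rotvec(o['orientation']).as_matrix().round(3).tolist())
E
```

```text
pics
scene 406.17760894162177 -0.05130405497313873 [107. 516. 707.] [[-0.57, -0.82, -0.02], [-0.63, 0.45, -0.63], [0.52, -0.35, -0.77]]
top 431.6391468852158 0.04533499838448753 [ 476.  215. 1178.] [[-0.01, -1.0, 0.02], [-1.0, 0.01, -0.09], [0.09, -0.02, -1.0]]
wrist 369.7298380302416 -0.10179195989874028 [ 320. -541.  384.] [[0.4, -0.92, -0.0], [-0.88, -0.39, 0.26], [-0.24, -0.1, -0.96]]
0.15 [ 250.0656512  -572.54354153  230.00275384] [-3.07444129e+00 -6.42171187e-01  4.00375626e-04] 94.08608305848011 [[0.916, 0.4, -0.0], [0.4, -0.916, 0.001], [-0.0, -0.001, -1.0]]
```

View pics/top0.png

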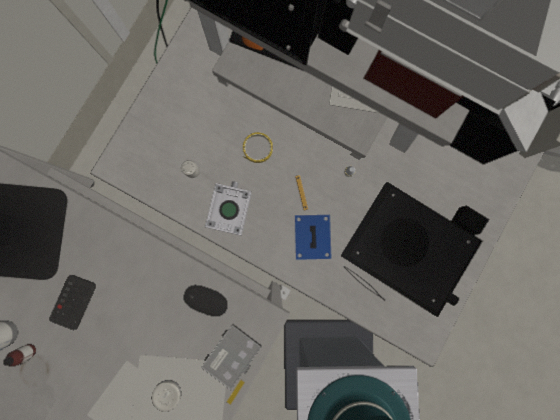

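View pics/scene0.png

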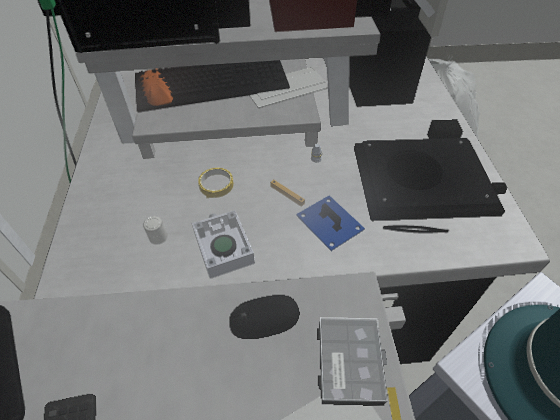

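The top view shows the housing at (229,209), bar at (301,192), cover at (313,237), canister at (190,168), tape at (257,147), objective at (350,170) and tweezers at (365,283). The scene view shows the same: housing (223,243), bar (288,191), cover (331,221).

Run:
```python
from h import *
import pickle
T=pickle.load(open('top0.pkl','rb'));S=pickle.load(open('scene0.pkl','rb'))
def comp(f,lo,hi,box,nm):
    x0,y0,x1,y1=box
    hsv=cv2.cvtColor(f['frame'],cv2.COLOR_BGR2HSV)
    m=cv2.inRange(hsv,lo,hi); k=np.zeros_like(m);k[y0:y1,x0:x1]=m[y0:y1,x0:x1]
    c=max(cv2.findContours(k,0,1)[0],key=cv2.contourArea)
    rc=cv2.minAreaRect(c); M=cv2.moments(c); print(nm,rc,cv2.contourArea(c)); return rc,np.array([M['m10']/M['m00'],M['m01']/M['m00']])
b1,c1=comp(T,(10,80,80),(30,255,255),(285,165,320,220),'bar top')
b2,c2=comp(S,(8,60,80),(30,255,255),(262,170,310,210),'bar scene')
print('bar tri',tri(T,[c1],S,[c2]).round(1)); print(plane(T,cv2.boxPoints(b1),16).round(1))
p1,c1=comp(T,(100,80,50),(130,255,255),(280,200,345,270),'cov top')
p2,c2=comp(S,(100,80,50),(130,255,255),(290,185,370,255),'cov scene')
print('cov tri',tri(T,[p1[0]],S,[c2]).round(1)); print(plane(T,cv2.boxPoints(p1),4).round(1))
g1,c1=comp(T,(40,60,20),(90,255,255),(205,180,255,240),'green top')
g2,c2=comp(S,(40,60,20),(90,255,255),(195,215,255,270),'green scene')
print('green tri',tri(T,[c1],S,[c2]).round(1))
# housing outline
a=T['frame'][165:250,190:265];cv2.imwrite('pics/c1.png',cv2.resize(a,None,fx=7,fy=7,interpolation=2))
```

```text
bar top ((301.29412841796875, 192.17648315429688), (34.92512893676758, 4.850712299346924), 75.96376037597656) 131.5
bar scene ((287.2752990722656, 190.3595428466797), (36.88792037963867, 3.9219915866851807), 32.00538635253906) 101.0
bar tri [[617.9 141.5  21.6   2.6]]
[[663.3 157.3  16. ]
 [666.4 144.4  16. ]
 [573.6 123.   16. ]
 [570.6 135.8  16. ]]
cov top ((312.5, 236.5), (43.0, 35.0), 90.0) 1442.5
cov scene ((332.7772521972656, 223.68661499023438), (49.336212158203125, 39.33121871948242), 46.46880340576172) 1217.5
cov tri [[495.2 105.4 -15.6  10.1]]
[[557.3 157.5   4. ]
 [556.3  61.9   4. ]
 [439.7  64.5   4. ]
 [440.8 159.2   4. ]]
green top ((228.5, 209.5), (13.0, 13.0), 90.0) 137.0
green scene ((223.0, 249.5), (1.0, 2.0), 90.0) 0.5
green tri [[574.5 337.9  -3.3   3.1]]
```

View pics/c1.png

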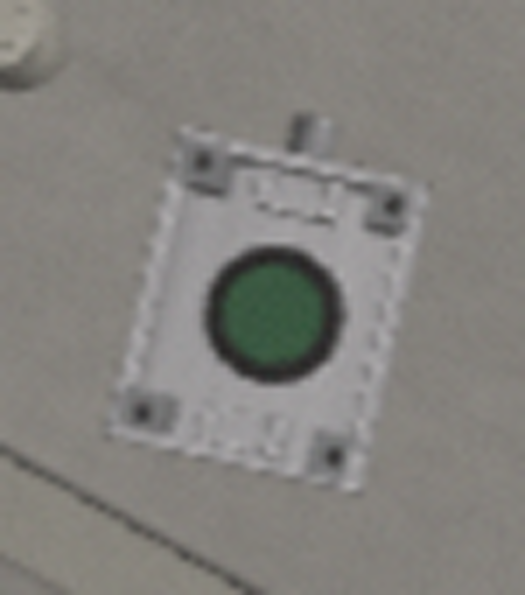

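The crop shows the four housing holes at crop pixels (203,160), (393,205), (143,411) and (334,456). The connector is at the top, which is +x. Coarse poses: bar about (618,140) with yaw 13°, cover about (498,111) with yaw 0°, housing about (574,338) with yaw -13°. I'll bring the wrist camera over the work, with the tool turned so the camera faces the near side.

Emit:
carry_out --pt "0.4 -0.45 -0.4 0" --pt "0.84 -0.95 -0.4 0" --pt "0.84 -0.95 -0.4 0" --pt "0.84 -0.95 -0.4 0" --pt "0.84 -0.95 0 0" --pt "0.84 -0.95 0 0" --pt "0.84 -0.95 0 0" --pt "0.84 -0.95 0 0" --pt "0.84 -0.95 0 0" --pt "0.84 -0.95 0 0" --pt "0.84 -0.95 0 0" --pt "0.84 -0.95 0 0" --pt "0.84 -0.95 0 0" --pt "0.84 -0.95 0 0" --pt "0.84 -0.95 0 0" --pt "0.84 -0.95 0 0" --pt "0.44 -0.5 0 0" --pt "0 0 0 -0.5" --pt "0 0 0 -1" --pt "0 0 0 -1" --fingers 1

```text
time_s: 2.65
tool_pos: [499.3, 199.7, 294.2]
orientation: [-2.859, -1.301, 0.001]
wrist_force: [-0.4, 0.1, -0.3]
gripper_width: 94.0
grip_force: 0.0
```

Emit:
carry_out --pt "0 0 0.4 -1" --pt "0 0 0.4 -1" --pt "0 0 0.4 -1" --pt "0 0 0.4 -1" --pt "0 0 0 -1" --pt "0 0 0 -1" --pt "0 0 0 -1" --pt "0 0 0 -1" --pt "0 0 0 -1" --pt "0 0 0 -1" --pt "0 0 0 -1" --pt "0 0 0 -1" --pt "0 0 0 -1" --pt "0 0 0 -0.1" --pt "0 0 0 0"

```text
time_s: 4.53
tool_pos: [499.4, 199.6, 230.4]
orientation: [-0.017, -3.141, -0.0]
wrist_force: [-0.2, -0.5, 0.0]
gripper_width: 94.0
grip_force: 0.0
```

Run:
```python
from h import *
import pickle
f=r.grab_frame('wrist'); cv2.imwrite('pics/w1.png',cv2.resize(f['frame'],(784,588),interpolation=2)); pickle.dump(f,open('w1.pkl','wb'))
print(r.get_obs()['qpos'],(-np.array(f['R']).T@np.array(f['t'])).round())
```

```text
[ 0.47839381  0.52911614 -1.2084084   1.80431494  0.53388208  1.18771587
  0.66431097] [423. 201. 384.]
```

View pics/w1.png

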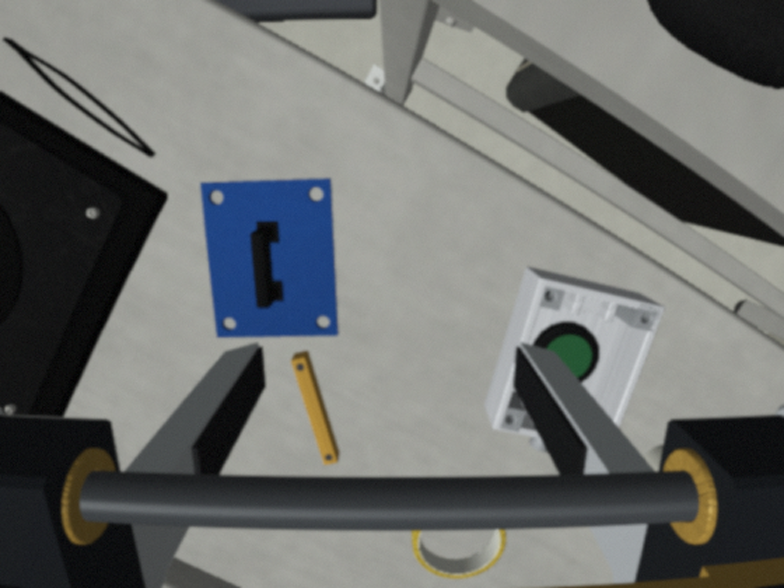

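Emit:
carry_out --pt "0 0.5 0 0" --pt "0 1 0 0" --pt "0 1 0 0" --pt "0 0.5 0 0" --pt "0 0 0 0" --pt "0 0 0 0"

```text
time_s: 5.32
tool_pos: [500.5, 319.0, 230.4]
orientation: [0.014, 3.142, -0.001]
wrist_force: [0.6, -0.1, -0.1]
gripper_width: 94.1
grip_force: 0.0
```

The wrist view (shown at 1.4x) shows the cover holes at (217,197), (316,194), (230,323), (323,321). The bar runs from (301,360) to (330,460). The housing is partly hidden by a finger, with holes at (549,296), (645,318) and (511,420). I have moved 120 mm to the left for the second view.

Run:
```python
from h import *
import pickle
f=r.grab_frame('wrist'); cv2.imwrite('pics/w2.png',cv2.resize(f['frame'],(784,588),interpolation=2)); pickle.dump(f,open('w2.pkl','wb'))
w1=pickle.load(open('w1.pkl','rb'))
def cover(f):
    hsv=cv2.cvtColor(f['frame'],cv2.COLOR_BGR2HSV); m=cv2.inRange(hsv,(100,120,50),(130,255,255))
    cs,h=cv2.findContours(m,cv2.RETR_CCOMP,1); i=max(range(len(cs)),key=lambda i:cv2.contourArea(cs[i]))
    hs=[cv2.moments(c) for j,c in enumerate(cs) if h[0][j][3]==i and 20<cv2.contourArea(c)<200]
    return np.array(sorted([[M['m10']/M['m00'],M['m01']/M['m00']] for M in hs],key=lambda p:(p[1]>np.mean([M['m01']/M['m00'] for M in hs]),p[0])))
def bar(f):
    hsv=cv2.cvtColor(f['frame'],cv2.COLOR_BGR2HSV); m=cv2.inRange(hsv,(10,110,70),(25,255,255)); m[350:]=0
    c=max(cv2.findContours(m,0,1)[0],key=cv2.contourArea); return cv2.minAreaRect(c)
c1,c2=cover(w1),cover(f);print(c1.round(1).tolist(),c2.round(1).tolist())
if len(c1)==len(c2)==4:
    t=tri(w1,c1,f,c2);print(t.round(1))
b1,b2=bar(w1),bar(f);print(b1,b2)
print(tri(w1,[b1[0]],f,[b2[0]]).round(1), plane(w1,cv2.boxPoints(b1),16).round(1),plane(f,cv2.boxPoints(b2),16).round(1))
```

```text
[[154.5, 140.4], [225.2, 138.2], [163.5, 230.5], [230.4, 229.4]] [[47.0, 142.4], [112.3, 139.5], [61.4, 229.9], [123.4, 229.0]]
[[4.492e+02 7.340e+01 2.000e+00 2.000e-01]
 [4.486e+02 1.469e+02 8.000e-01 0.000e+00]
 [5.475e+02 7.370e+01 5.000e-01 1.000e-01]
 [5.465e+02 1.480e+02 1.200e+00 0.000e+00]]
((224.75753784179688, 291.54205322265625), (81.31134796142578, 12.158509254455566), 72.718505859375) ((115.51976013183594, 274.2339172363281), (46.911075592041016, 14.798751831054688), 69.22774505615234)
[[594.1 145.5  36.3  16.6]] [[569.8 123.4  16. ]
 [565.8 136.1  16. ]
 [661.  158.1  16. ]
 [665.8 144.6  16. ]] [[571.5 124.3  16. ]
 [565.3 141.1  16. ]
 [618.  153.1  16. ]
 [624.9 135.8  16. ]]
```

View pics/w2.png

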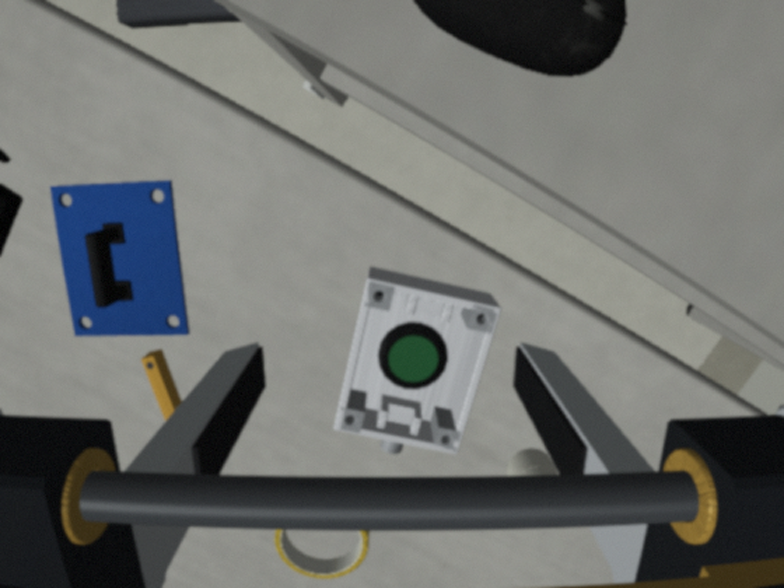

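The second view shows the housing in full: holes near (378,296), (480,318), (349,419), (445,439), the glass at (413,356), and the saddles between the bosses. The bar's near end, with its dark dot, is at (149,365).

Run:
```python
from h import *
import pickle
w1=pickle.load(open('w1.pkl','rb'));w2=pickle.load(open('w2.pkl','rb'))
def dark(f,p,h=5):
    g=cv2.cvtColor(f['frame'],cv2.COLOR_BGR2GRAY).astype(float); x,y=np.round(p).astype(int)
    a=g[y-h:y+h+1,x-h:x+h+1]; w=np.clip(np.percentile(a,30)-a,0,None); Y,X=np.mgrid[y-h:y+h+1,x-h:x+h+1]
    return [(w*X).sum()/w.sum(),(w*Y).sum()/w.sum()]
A=[dark(w1,np.array(p)/1.4,4) for p in [(549,296),(645,318),(511,420)]]
B=[dark(w2,np.array(p)/1.4,4) for p in [(378,296),(480,318),(349,419),(445,439)]]
print((np.array(A)*1.4).round(),(np.array(B)*1.4).round())
print(tri(w1,A,w2,B[:3]).round(1)); P=plane(w2,B,40);print(P.round(1))
c=P.mean(0);d=(P[2:]-P[:2]).mean(0);print('housing',c.round(1),np.degrees(np.arctan2(d[1],d[0])),np.linalg.norm(P[0]-P[3]),np.linalg.norm(P[1]-P[2]))
d1=[dark(w1,np.array(p)/1.4,3) for p in [(299,366),(329,457)]];d2=[dark(w2,np.array((150,365))/1.4,3)]
print((np.array(d1)*1.4).round(),(np.array(d2)*1.4).round())
print(tri(w1,d1[:1],w2,d2).round(1));Q=plane(w1,d1,16);print(Q.round(1),Q.mean(0),np.degrees(np.arctan2(*(Q[1]-Q[0])[1::-1])))
o=r.get_obs();print(o['tool_pos'],o['orientation'],np.array(o['qpos']).round(2))
```

```text
[[547. 295.]
 [643. 320.]
 [508. 419.]] [[378. 294.]
 [480. 318.]
 [349. 419.]
 [444. 439.]]
[[5.182e+02 3.118e+02 3.440e+01 9.000e-01]
 [5.357e+02 3.830e+02 3.800e+01 2.000e+00]
 [6.138e+02 2.884e+02 3.730e+01 6.000e-01]]
[[516.3 311.9  40. ]
 [534.  382.6  40. ]
 [611.9 288.7  40. ]
 [629.4 360.   40. ]]
housing [572.9 335.8  40. ] -13.49679423763153 122.8514760355833 122.03501472587918
[[300. 366.]
 [328. 457.]] [[149. 365.]]
[[578.4 130.5  15.5   0. ]]
[[578.2 130.6  16. ]
 [657.9 148.8  16. ]] [618.06460132 139.70411411  16.        ] 12.898163729601956
[500.58768104 318.70595717 230.41373516] [ 1.39538861e-02  3.14145681e+00 -7.63681669e-04] [ 0.18  0.61 -1.13  1.67  0.58  1.24  0.48]
```

```bash
cat >> h.py <<'E'
def go(x,y,z,yaw,o=None):
    "shift in units along the present tool axes, and roll in units, needed to reach the pose (yaw of tool x, deg)"
    o=o or r.get_obs(); M=Ro.from_rotvec(o['orientation']).as_matrix()
    s=M.T@(np.array([x,y,z])-o['tool_pos'])/40
    c=np.degrees(np.arctan2(M[1,0],M[0,0])); d=-((yaw-c+180)%360-180)/10
    print('shift',s.round(3),'roll',round(d,3),'yaw now',c.round(2),'tilt',np.degrees(np.arccos(-M[2,2])).round(2))
E
python3 -c "
from h import *
go(618,139.7,110,192.9)"
```

```text
shift [-2.975 -4.447  3.013] roll -1.341 yaw now 179.49 tilt 0.03
```

Emit:
carry_out --pt "-0.25 -0.37 0.25 0" --pt "-0.5 -0.74 0.5 0" --pt "-0.5 -0.74 0.5 0" --pt "-0.5 -0.74 0.5 0" --pt "-0.5 -0.74 0.5 0" --pt "-0.5 -0.74 0.5 0" --pt "-0.225 -0.377 0.263 0" --pt "0 0 0 -0.67" --pt "0 0 0 -0.67" --pt "0 0 0 0" --pt "0 0 0 0" --fingers 0.45

```text
time_s: 6.75
tool_pos: [617.9, 140.8, 110.0]
orientation: [0.351, -3.122, -0.0]
wrist_force: [0.4, -0.9, -0.7]
gripper_width: 42.3
grip_force: 0.0
```

Run:
```python
from h import *
f=r.grab_frame('wrist')
cv2.imwrite('pics/w3.png',f['frame']);go(618,139.7,28,192.9)
```

```text
shift [ 0.007 -0.028  2.05 ] roll -0.003 yaw now -167.13 tilt 0.01
```

View pics/w3.png

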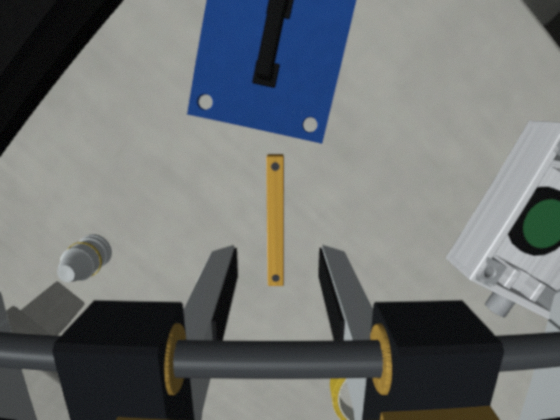

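The bar stands upright in the image, at (275,166) to (276,278), and lies centred between the fingers (237 and 320). Descending to grasp it.

Emit:
carry_out --pt "0 -0.03 0.4 0" --pt "0 0 0.6 0" --pt "0 0 0.6 0" --pt "0 0 0.3 0" --pt "0 0 0.15 0" --pt "0 0 0 0" --pt "0 0 0 0"

```text
time_s: 7.68
tool_pos: [618.6, 139.9, 28.5]
orientation: [-0.355, 3.121, 0.0]
wrist_force: [-0.0, -0.1, 0.3]
gripper_width: 42.4
grip_force: 0.0
```

Emit:
carry_out --pt "0 0 0 0" --pt "0 0 0 0" --pt "0 0 0 0" --pt "0 0 0 0" --pt "0 0 0 0" --pt "0 0 0 0" --pt "0 0 0 0" --fingers 0 --grip_force 30

```text
time_s: 8.55
tool_pos: [618.3, 139.7, 28.0]
orientation: [-0.355, 3.121, -0.0]
wrist_force: [-1.4, -1.4, 3.3]
gripper_width: 11.8
grip_force: 30.0
```

Emit:
carry_out --pt "0 0 -0.3 0" --pt "0 0 -0.6 0" --pt "0 0 -0.8 0" --pt "0 0 -0.8 0" --pt "0 0 0 0" --pt "0 0 0 0"

```text
time_s: 9.3
tool_pos: [618.2, 139.5, 128.3]
orientation: [-0.355, 3.121, -0.001]
wrist_force: [-1.1, -0.5, -1.6]
gripper_width: 11.7
grip_force: 30.0
```

Run:
```python
from h import *
go(572.9,335.8,110,166.5)
f=r.grab_frame('wrist');cv2.imwrite('pics/w4.png',f['frame'])
hsv=cv2.cvtColor(f['frame'],cv2.COLOR_BGR2HSV); m=cv2.inRange(hsv,(10,110,70),(25,255,255)); m[:,:230]=0;m[:,330:]=0;m[300:]=0
c=max(cv2.findContours(m,0,1)[0],key=cv2.contourArea);print(cv2.minAreaRect(c))
```

```text
shift [1.000e-03 5.036e+00 4.560e-01] roll 2.649 yaw now -167.01 tilt 0.02
((277.5, 236.0), (126.0, 25.0), 90.0)
```

Emit:
carry_out --pt "0 0.4 0 0" --pt "0 0.8 0 0" --pt "0 0.8 0 0" --pt "0 0.8 0 0" --pt "0 0.8 0 0" --pt "0 0.8 0 0" --pt "0 0.436 0 0" --pt "0 0.2 0 0.65" --pt "0 0 0 0.8" --pt "0 0 0 0.8" --pt "0 0 0 0.4" --pt "0 0 0 0" --pt "0 0 0 0"

```text
time_s: 10.98
tool_pos: [572.9, 336.0, 127.8]
orientation: [-0.367, -3.12, 0.0]
wrist_force: [-0.4, 0.3, -1.2]
gripper_width: 11.9
grip_force: 30.0
```

Run:
```python
from h import *
go(572.9,335.8,80,166.5)
f=r.grab_frame('wrist');cv2.imwrite('pics/w5.png',cv2.resize(f['frame'],(784,588),interpolation=2))
import pickle;pickle.dump(f,open('w5.pkl','wb'))
```

```text
shift [-1.000e-03 -5.000e-03  1.194e+00] roll 0.009 yaw now 166.59 tilt 0.02
```

View pics/w5.png

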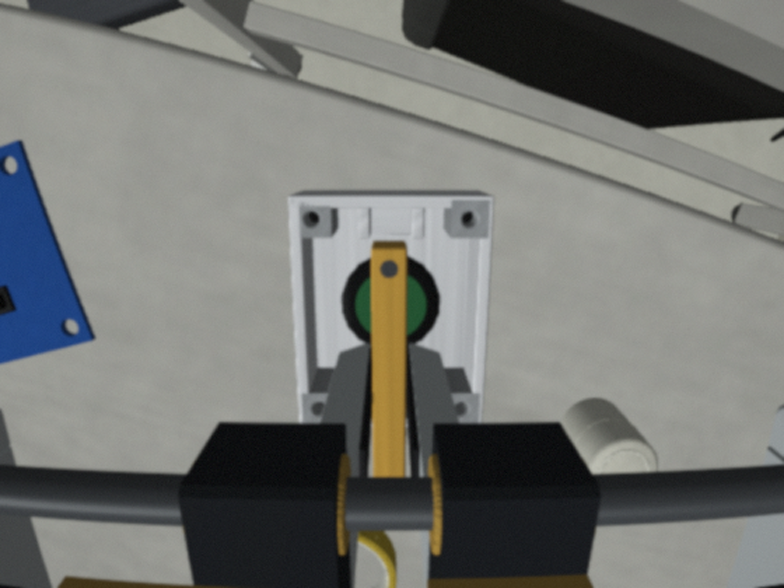

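The bar hangs over the housing, parallel to it. The near holes are at (314,219) and (467,219), the far ones at (319,408) and (460,408), and the bar's dot is at (389,269). Before lowering I'll check the offsets in numbers.

Run:
```python
from h import *
import pickle
f=pickle.load(open('w5.pkl','rb'));o=r.get_obs();M=Ro.from_rotvec(o['orientation']).as_matrix();p=o['tool_pos']
def dark(f,q,h=5):
    g=cv2.cvtColor(f['frame'],cv2.COLOR_BGR2GRAY).astype(float); x,y=np.round(q).astype(int)
    a=g[y-h:y+h+1,x-h:x+h+1]; w=np.clip(np.percentile(a,30)-a,0,None); Y,X=np.mgrid[y-h:y+h+1,x-h:x+h+1]
    return [(w*X).sum()/w.sum(),(w*Y).sum()/w.sum()]
q=[dark(f,np.array(v)/1.4,5) for v in [(314,219),(467,219),(319,408),(460,408)]]
P=plane(f,q,40);print((np.array(q)*1.4).round(),P.round(1),np.linalg.norm(P[0]-P[3]),np.linalg.norm(P[1]-P[2]));print('tool frame holes',((P-p)@M).round(1),((P.mean(0)-p)@M).round(1))
B=plane(f,[dark(f,np.array((389,269))/1.4,5)],p[2]-28+16);print('bar dot tool',((B-p)@M).round(1),'true x should be +41')
hsv=cv2.cvtColor(f['frame'],cv2.COLOR_BGR2HSV); m=cv2.inRange(hsv,(10,110,70),(25,255,255)); m[:,:250]=0;m[:,310:]=0;m[230:]=0
for y in (190,205,220): print(y,np.flatnonzero(m[y])[[0,-1]])
```

```text
[[313. 217.]
 [467. 217.]
 [317. 408.]
 [459. 409.]] [[517.  313.5  40. ]
 [533.8 383.2  40. ]
 [611.9 289.2  40. ]
 [629.4 360.2  40. ]] 121.74755822961923 122.1680063458639
tool frame holes [[ 49.1 -34.9  87.8]
 [ 48.9  36.8  87.8]
 [-48.8 -36.5  87.8]
 [-49.4  36.7  87.8]] [-0.   0.5 87.8]
bar dot tool [[40.7  0.3 12. ]] true x should be +41
190 [264 290]
205 [265 289]
220 [265 289]
```

Aligned to about 0.5 mm. Lowering.

Emit:
carry_out --pt "0 0 0.3 0" --pt "0 0 0.5 0" --pt "0 0 0.5 0" --pt "0 0 0.3 0" --pt "0 0 0.15 0" --pt "0 0 0.1 0" --pt "0 0 0.08 0" --pt "0 0 0 0" --pt "0 0 0 0"

```text
time_s: 12.15
tool_pos: [573.2, 336.1, 51.0]
orientation: [0.37, 3.12, 0.0]
wrist_force: [0.1, -0.1, -0.4]
gripper_width: 11.7
grip_force: 30.0
```

Emit:
carry_out --pt "0 0 0.03 0" --pt "0 0 0.03 0" --pt "0 0 0 0" --pt "0 0 0 0"

```text
time_s: 12.65
tool_pos: [573.0, 336.1, 48.4]
orientation: [-0.369, -3.12, -0.0]
wrist_force: [-1.5, 0.8, -0.3]
gripper_width: 11.9
grip_force: 30.0
```

Emit:
carry_out --pt "0 0 0.02 0" --pt "0 0 0 0" --pt "0 0 0 0"

```text
time_s: 13.02
tool_pos: [573.1, 336.1, 48.0]
orientation: [0.369, 3.12, 0.0]
wrist_force: [-2.8, -2.3, 6.3]
gripper_width: 11.7
grip_force: 30.0
```

Emit:
carry_out --pt "0 0 0 0" --pt "0 0 0 0" --pt "0 0 0 0" --pt "0 0 0 0" --fingers 0.3

```text
time_s: 13.52
tool_pos: [573.0, 336.0, 47.5]
orientation: [-0.369, -3.12, -0.0]
wrist_force: [-0.7, 0.6, 0.7]
gripper_width: 27.8
grip_force: 0.0
```

Emit:
carry_out --pt "0 0 -0.2 0" --pt "0 0 -0.4 0" --pt "0 0 -0.8 0" --pt "0 0 -0.8 0" --pt "0 0 -0.8 0" --pt "0 0 0 0" --pt "0 0 0 0"

```text
time_s: 14.4
tool_pos: [573.0, 335.8, 167.7]
orientation: [0.37, 3.12, -0.0]
wrist_force: [-0.5, -0.2, -0.9]
gripper_width: 28.0
grip_force: 0.0
```

Run:
```python
from h import *
import pickle
f=r.grab_frame('wrist');cv2.imwrite('pics/w6.png',cv2.resize(f['frame'],(784,588),interpolation=2))
pickle.dump(f,open('w6.pkl','wb')); go(498,110.5,200,180.5); go(498,110.5,200,0.5)
```

```text
shift [ 0.504 -5.912 -0.818] roll -1.4 yaw now 166.5 tilt 0.04
shift [ 0.504 -5.912 -0.818] roll 16.6 yaw now 166.5 tilt 0.04
```

View pics/w6.png

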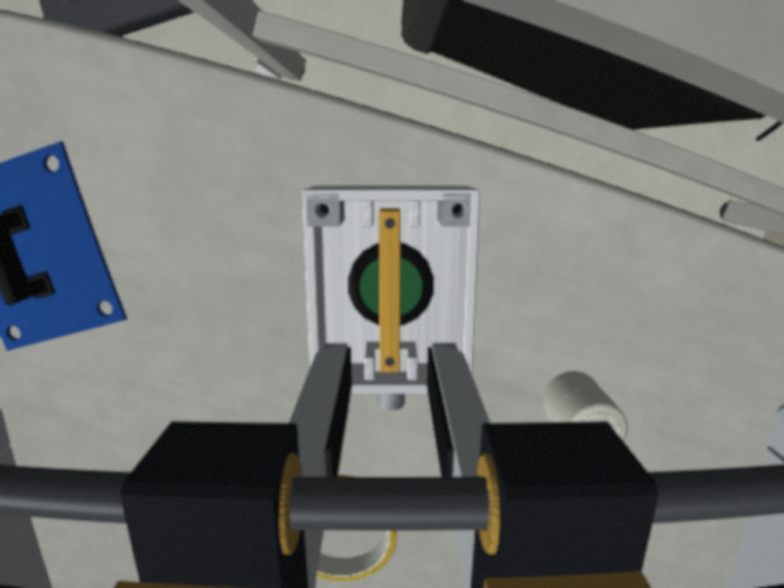

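The bar rests in both saddles between the lugs, with its dots at (389,223) and (389,361), centred. Next is the cover.

Emit:
carry_out --pt "0.06 -0.4 0 0" --pt "0.06 -0.8 0 0" --pt "0.06 -0.8 0 0" --pt "0.06 -0.8 0 0" --pt "0.06 -0.8 0 0" --pt "0.06 -0.8 0 0" --pt "0.06 -0.8 0.3 0" --pt "0.084 -0.5 0.6 0" --pt "0 -0.212 0.6 -0.4" --pt "0 0 0 -0.6" --pt "0 0 0 -0.4" --pt "0 0 0 0" --pt "0 0 0 0" --fingers 0.45

```text
time_s: 16.08
tool_pos: [497.8, 110.4, 107.4]
orientation: [0.011, -3.141, 0.0]
wrist_force: [0.5, -0.4, 0.9]
gripper_width: 42.5
grip_force: 0.0
```

Run:
```python
from h import *
import pickle
f=r.grab_frame('wrist');cv2.imwrite('pics/w7.png',f['frame'])
pickle.dump(f,open('w7.pkl','wb')); go(498,110.5,35,180.5)
print(np.array(r.get_obs()['qpos']).round(2))
hsv=cv2.cvtColor(f['frame'],cv2.COLOR_BGR2HSV); m=cv2.inRange(hsv,(100,120,50),(130,255,255))
cs,h=cv2.findContours(m,cv2.RETR_CCOMP,1)
for c,hh in zip(cs,h[0]):
    if hh[3]>=0 and 40<cv2.contourArea(c)<1500:
        M=cv2.moments(c); q=[M['m10']/M['m00'],M['m01']/M['m00']]; print(np.round(q,1),cv2.contourArea(c),plane(f,[q],2).round(1))
```

```text
shift [-1.000e-03  0.000e+00  1.811e+00] roll -0.01 yaw now -179.6 tilt 0.02
[ 0.56  0.63 -1.08  1.98  0.69  0.96  0.71]
[329.8 152.1] 203.5 [[448.6 147.    2. ]]
[224.2 152.6] 208.5 [[449.4  73.2   2. ]]
```

View pics/w7.png

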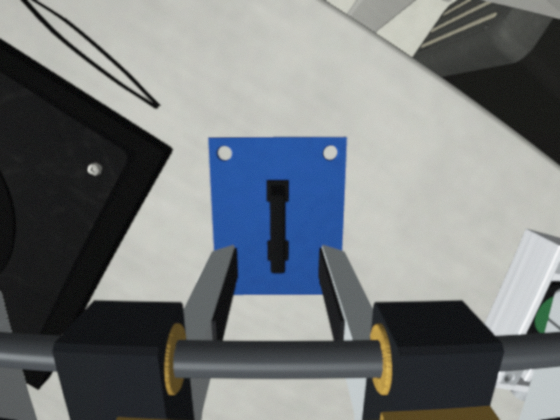

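The handle lies at (278,190) to (278,272), centred between the fingers. A quick two-view check of the handle height comes before the grasp.

Run:
```python
from h import *
import pickle
w1,w2=[pickle.load(open(n,'rb')) for n in ('w1.pkl','w2.pkl')]
# far lower / near upper ends of the grip bar's outer top edge, read from the 1.4x views
print(tri(w1,np.array([(251,232),(258,306),(262,269)])/1.4,w2,np.array([(86,233),(97,306),(101,269)])/1.4).round(1))
```

```text
[[4.712e+02 1.063e+02 3.450e+01 5.000e-01]
 [5.237e+02 1.077e+02 3.660e+01 4.000e-01]
 [4.984e+02 1.107e+02 2.920e+01 4.000e-01]]
```

Emit:
carry_out --pt "0 0 0.4 0" --pt "0 0 0.6 0" --pt "0 0 0.4 0" --pt "0 0 0.25 0" --pt "0 0 0.16 0" --pt "0 0 0 0" --pt "0 0 0 0"

```text
time_s: 17.0
tool_pos: [498.4, 110.8, 35.5]
orientation: [-0.013, 3.141, 0.0]
wrist_force: [-0.4, -0.5, -0.5]
gripper_width: 42.4
grip_force: 0.0
```

Emit:
carry_out --pt "0 0 0 0" --pt "0 0 0 0" --pt "0 0 0 0" --pt "0 0 0 0" --pt "0 0 0 0" --pt "0 0 0 0" --pt "0 0 0 0" --fingers 0 --grip_force 45

```text
time_s: 17.88
tool_pos: [498.2, 110.7, 35.2]
orientation: [0.013, -3.142, 0.0]
wrist_force: [-0.9, -0.3, 3.0]
gripper_width: 9.8
grip_force: 45.0
```

The grip is on the handle (9.8 mm), and the handle height checks out at about 36 mm. Lifting.

Emit:
carry_out --pt "0 0 -0.2 0" --pt "0 0 -0.4 0" --pt "0 0 -0.6 0" --pt "0 0 -0.6 0" --pt "0 0 -0.6 0" --pt "0 0 -0.2 0" --pt "0 0 0 0" --pt "0 0 0 0"

```text
time_s: 18.88
tool_pos: [497.9, 110.6, 138.5]
orientation: [0.013, -3.141, 0.0]
wrist_force: [0.2, 0.5, -1.9]
gripper_width: 9.8
grip_force: 45.0
```

Run:
```python
from h import *
go(573,336,130,166.5)
```

```text
shift [-1.927  5.619  0.211] roll 1.399 yaw now -179.51 tilt 0.05
```

Emit:
carry_out --pt "-0.1 0.3 0 0" --pt "-0.2 0.6 0 0" --pt "-0.25 0.7 0 0" --pt "-0.25 0.7 0 0" --pt "-0.25 0.7 0 0" --pt "-0.25 0.7 0 0" --pt "-0.25 0.7 0 0" --pt "-0.2 0.6 0 0" --pt "-0.12 0.4 0 0" --pt "-0.057 0.219 0 0.2" --pt "0 0 0 0.4" --pt "0 0 0 0.5" --pt "0 0 0 0.3" --pt "0 0 0 0" --pt "0 0 0 0" --pt "0 0 0 0"

```text
time_s: 20.88
tool_pos: [573.3, 336.1, 139.1]
orientation: [-0.369, -3.12, 0.0]
wrist_force: [-0.4, 0.6, -1.3]
gripper_width: 9.7
grip_force: 45.0
```

Run:
```python
from h import *
import pickle
f=r.grab_frame('wrist');cv2.imwrite('pics/w8.png',cv2.resize(f['frame'],(784,588),interpolation=2))
pickle.dump(f,open('w8.pkl','wb')); go(573,336,85,166.5)
o=r.get_obs();M=Ro.from_rotvec(o['orientation']).as_matrix()
hsv=cv2.cvtColor(f['frame'],cv2.COLOR_BGR2HSV); m=cv2.inRange(hsv,(100,120,40),(130,255,255))
cs,h=cv2.findContours(m,cv2.RETR_CCOMP,1)
for c,hh in zip(cs,h[0]):
    if hh[3]>=0 and 40<cv2.contourArea(c)<1500:
        m_=cv2.moments(c); q=[m_['m10']/m_['m00'],m_['m01']/m_['m00']]
        print(np.round(q,1),cv2.contourArea(c),((plane(f,[q],o['tool_pos'][2]-33)-o['tool_pos'])@M).round(1))
```

```text
shift [ 0.007 -0.005  1.352] roll 0.0 yaw now 166.5 tilt 0.01
[349.5 167. ] 342.5 [[49.2 37.1 33. ]]
[205.3 167.1] 348.5 [[ 49.2 -36.4  33. ]]
```

View pics/w8.png

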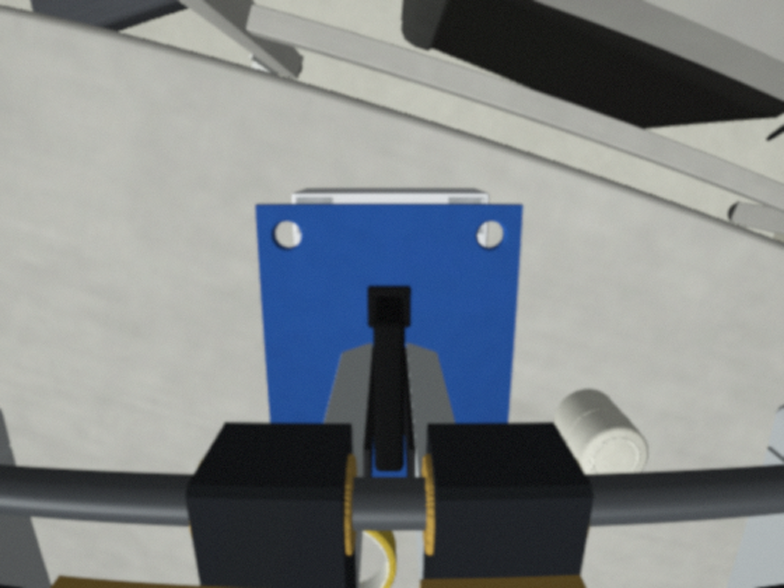

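The plate is held level and square over the housing. Its holes are at (288,235) and (490,234), at +-36.8 mm and 49.2 mm in the tool frame. Lowering to a centimetre above the rim.

Emit:
carry_out --pt "0 -0.005 0.2 0" --pt "0 0 0.35 0" --pt "0 0 0.35 0" --pt "0 0 0.2 0" --pt "0 0 0.15 0" --pt "0 0 0.1 0" --pt "0 0 0 0" --pt "0 0 0 0" --pt "0 0 0 0" --pt "0 0 0 0"

```text
time_s: 22.18
tool_pos: [573.3, 336.0, 85.3]
orientation: [0.369, 3.12, 0.0]
wrist_force: [-0.1, -0.1, -1.7]
gripper_width: 9.5
grip_force: 45.0
```

Run:
```python
from h import *
go(573,336,85,166.5)
f=r.grab_frame('wrist');g=r.grab_frame('scene');o=r.get_obs();M=Ro.from_rotvec(o['orientation']).as_matrix()
a=cv2.resize(f['frame'][110:230,160:400],(720,360),interpolation=2)
p=g['frame'][195:295,160:300];p=cv2.resize(p,None,fx=2.3,fy=2.3,interpolation=2)
c=np.zeros((595,720,3),np.uint8);c[:360]=a;c[362:362+p.shape[0],:p.shape[1]]=p;cv2.imwrite('pics/w9.png',c)
# predicted: plate hole (tool frame, top face) and housing hole pixels, in crop coords
for n,X in (('plate',[[49,37,31],[49,-37,31]]),('hous',[[49,37,o['tool_pos'][2]-40],[49,-37,o['tool_pos'][2]-40]])):
    print(n,((proj(f,np.array(X)@M.T+o['tool_pos'])-[160,110])*3).round())
print(o['wrist_force'].round(1))
```

```text
shift [ 0.008 -0.003  0.007] roll -0.001 yaw now 166.49 tilt 0.01
plate [[570. 174.]
 [130. 174.]]
hous [[555. 162.]
 [145. 162.]]
[-0.4 -0.2 -2.3]
```

View pics/w9.png

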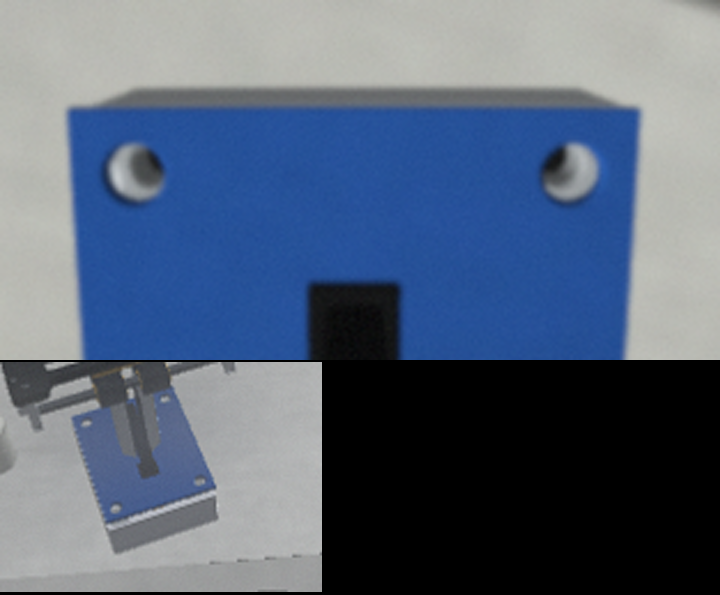

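The plate holes are at (135,172) and (570,172). The threaded holes show through them at about (148,163) and (555,161), within about 1 mm of where perspective puts them for a true line-up. The scene view shows the plate level over the housing with a gap. Handing in.

```bash
python3 -c "
from workcell import r
print(r.hand_in())"
```

```text
the job is handed in; nothing more can be done
None
```

The job is handed in: the brass bar is released on both saddles, and the cover plate is held level about 10 mm above the housing, its holes lined up to within about 1 mm by the camera check (only the two near holes seen through the plate).

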